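Seat the swivel plate of a chair on its base

ROBOT

A 7-joint arm with a two-finger parallel gripper is mounted at the origin on the work surface. World frame = base frame: x ahead of the robot, y to its left, z up, the work surface at z = 0. Lengths are in m, angles in degrees, forces in N, time in s.
With the tool pointing down it reaches from about 0.425 to 0.925 m from the base axis. Payload 6.8 kg.
Tool frame: the origin (TCP) lies on the centre line of the jaws, within the pads' length; the fingertips stand 8 mm ahead of it and the grasp point (between the pads) lies 11 mm behind it; z points along the fingers, y is the direction in which the jaws open and shut (so a half turn about z gives the same grasp; the last joint's range is limited). The gripper opens to 85 mm and grips with 20 to 120 N. Pads are 22 mm wide; open, the fingers measure 114 mm over their backs; the gripper's body (76 mm by 85 mm) begins 54 mm behind the grasp point. The pads swing forward as they close: fully open they stand 13 mm farther back than shut.
Start: joints at [61.072, 27.33, 1.283, 89.118, -0.659, 63.558, -4.761], TCP at [0.261, -0.623, 0.21] pointing down, gripper open.
Joint ranges: [-169.35, 169.35], [-19.33, 120.38], [-80.79, 83.38], [13.8, 139.57], [-78.32, 258.32], [9.67, 109.79], [-169.56, 169.56]. Speed limits (degrees/s): [136.94, 136.94, 180, 180, 180, 180, 180].

INTERFACE

Orientations are given as a 3x3 rotation matrix whose columns are the frame's x, y, z axes.
In Python, from cell import manip gives the robot as it stands. The module is installed in compiled form; this text tells all that it offers.
- The arm moves only by the tool drive_tool, never from a script. Its argument "rows" is a list of rows, each a list of 5 numbers: the finger opening in m, from 0 to 0.0854, then the shift along the world's x, y, z in m, then the turn about the world's z in rad. In form: [[claw, x, y, z, yaw], ...]. A call has 1 to 8 rows; each row is the pose to reach, as a shift and turn from the pose commanded when the call began; what a row does not reach only later rows make up. A row lasts 1/10 s, in which the tool goes at most 50 mm and 8.59 degrees, less where a joint would pass 70% of its speed; a pose out of reach is approached as far as the arm can. A call with a gripper value outside its range is refused whole. The fingers move at their own pace and stop on an object; "newtons" is the grip in N (left out, the last holds). Time passes only in rows, so rows that repeat a pose let the fingers close. It gives the time, the measured TCP pose, the force and the opening at its end, in the units of the state.
- manip.observe(): the state, without advancing time (a new reading comes with each control period).
- manip.camera(name): name is "scene" or "top" or "wrist"; returns (picture, depth): 384x512x3 uint8, red, green, blue; 384x512 float32, m along the optical axis (not along the pixel's ray), 0 where there is no reading.
- manip.get_calibration(name): a dict with "intrinsics" (3x3 intrinsics, pixels), "extrinsics" (4x4, takes a point from world to camera coordinates); the wrist camera has in their place "T_tool_cam" (4x4, takes a point from camera to tool coordinates, whose origin is the TCP and whose axes are the flange's). Camera axes: x right, y up, looking along -z (the intrinsics and any distortion apply to the point x, -y, -z); pixel columns grow to the right and rows downward; lengths in m; the calibration is good to about 2 mm. A picture is of the moment at which its call begins: read the wrist's pose just before it. get_calibration takes no time and is no camera call.
- manip.job_done(): hands the job in, once; it reports no verdict.
The state is a dict: "clock": time; "joints": joint angles; "qvel": joint speeds; "joint_efforts": joint torques, N m; "position": TCP position; "tcp_rot": TCP orientation; "wrist_force": force on the tool from outside, world axes, zero at the start; "torque": the same for the moment, N m; "opening": finger opening in m.
Only numpy, scipy, OpenCV 4.12 (cv2) and the standard library are available. Lean on these libraries where they do the work, as an engineer would, in place of code of your own. Each camera call takes 0.05 s, during which the arm holds its last target.

TASK

The swivel of a chair stands on the bench: its round steel plate sits loosely on the spindle of the grey base, held up by a stiff rubber collar. Without gripping it, turn the plate with a fingertip (it has two upright studs to push against) until the notch in its rim stands over the locating pin on the ear of the base, then press it down until it is fully home on the base, and move clear. Do not lift the plate, and leave everything else on the bench where it lies.

Things in the scene. Friction and masses are not known exactly. Their poses are not given: they have to be found in the camera images.
- swivel_base: fixed grey foot of the swivel: disc, 144 mm diameter, 12 mm high; origin at the centre of its underside on the bench top, z up = spindle axis. Its x axis points to an ear, 34 mm wide, reaching 97 mm from the axis, that carries the locating pin (two small round lugs carry none). A 16 mm spindle rises to 40 mm above the bench, hidden in the plate's hub (0.75 mm radial play)
- pin_top (a point): top of the round-topped steel locating pin (10 mm diameter), 62 mm from the spindle axis along the base's x axis, 20 mm above the bench (8 mm above the base's top). It pokes out partly beyond the plate's rim, on the ear
- swivel_plate: loose steel plate, 130 mm diameter, 8 mm thick (rim 7 mm), about 0.4 kg; turns either way on the spindle without limit and stays where it is left. Origin at the centre of its underside, z up; x axis to the notch, y and -y to the studs. The underside starts 22 mm above the bench (2 mm over the pin); home it is at 12 mm, on the base. With the notch not at the pin it goes down only 2 mm
- collar (a joint): how far the black rubber collar (60 mm diameter, round the spindle under the plate) has been pressed down: 0 at the start, 0.010 m when the plate is home. It is stiff and does not spring back: it slides down only under a push of roughly 4 to 8 N on the plate besides the plate's weight
- notch (a point): point in the rim notch that must come over the pin: 62 mm from the plate's axis along its x axis, level with the plate's top face. The notch is 16 mm wide, open outwards, its bottom 48 mm from the axis, so the pin has 3 mm room either side
- stud_a (a point): centre of the top of one stud: upright cylinder, 14 mm diameter, 25 mm tall above the plate's top face, 50 mm from the axis along the plate's +y
- stud_b (a point): the same for the other stud, along the plate's -y
- hub_top (a point): centre of the flat closed top of the hub (dark round boss in the middle of the plate, 28 mm diameter, top 36 mm above the plate's underside): where to press. 58 mm above the bench at the start, 48 mm when home
- castor_cup: bystander: dark wooden cup, 54 mm diameter, 20 mm high, near the swivel; origin under its centre
- chair_glide: bystander: grey plastic glide, 36 mm diameter, 32 mm high, near the swivel; origin under its centre
- bearing_ring: bystander: steel ring, 52 mm diameter, 10 mm high, near the swivel; origin under its centre
- tack_hammer: bystander: hammer lying on the bench, 240 mm long; origin under it
- driver: bystander: screwdriver lying on the bench; origin under it
- tack_jar: bystander: closed jar, 66 mm diameter, 75 mm high; origin under its centre
- bun_foot: bystander: dark turned wooden furniture foot, 72 mm diameter, 52 mm high; origin under its centre
- wood_block: bystander: pale wooden block 110 x 45 x 40 mm; origin under its centre
Mind the look-alikes: they are no part of the job. What is shaped like the swivel_base but orange is not meant.

How it is judged:
By the outcome, as a careful person would: the job done as asked, in the order asked, and still so for the second after the job is handed in, with the robot touching nothing.
It also fails if it takes over 64 s, if anything falls off the work surface, if the arm or the gripper's body presses on something with over 40 N, if the wrist force passes 120 N, or if a joint passes its speed limit or range.

## Working session

There is one attempt and no reset: what is moved stays moved. The work goes in short steps, Python scripts to look and compute and a tool call to move; the robot and the scene stay as the last step left them, time stands still between calls to the robot, and variables do not carry over. Pictures are saved under pics/ and viewed, and the job is handed in when it is done.

Besides the shell and the picture viewer there is one more tool, called after "Emit:" as name(argument=value, ...) on one line, values as JSON. drive_tool: Moves the arm, as the interface text tells. Its arguments: {"type":"object","properties":{"rows":{"type":"array"},"newtons":{"type":"number"}},"required":["rows"]}

```bash
mkdir -p pics; cat > h.py <<'E'
import numpy as np, cv2
from cell import manip
def save(name,img): cv2.imwrite('pics/'+name,cv2.cvtColor(img,cv2.COLOR_RGB2BGR))
E
python3 - <<'E'
from h import *
s=manip.observe(); print(s)
for n in ("scene","top"):
    p,d=manip.camera(n); save(n+'0.png',p); np.savez('pics/'+n+'0.npz',p=p,d=d)
    print(n,manip.get_calibration(n))
print(manip.get_calibration("wrist"))
E
```

```text
{'clock': 0.0, 'joints': array([61.07119741, 27.37714843,  1.27975848, 89.17791921, -0.65909597,
       63.55813179, -4.76229407]), 'qvel': array([ 0.03379215,  0.07921647, -0.02277127,  0.04795432,  0.04232571,
        0.05984301,  0.07505899]), 'joint_efforts': array([ 1.17456384e-03, -5.96461129e+01,  1.60863519e+00, -2.81203026e+01,
        1.25305113e-02,  9.35228483e-03,  3.54382806e-06]), 'position': array([ 0.26061076, -0.62197624,  0.20881274]), 'tcp_rot': array([[ 9.22299043e-01,  3.86476101e-01, -8.35251917e-04],
       [ 3.86476981e-01, -9.22297581e-01,  1.64801961e-03],
       [-1.33430629e-04, -1.84277255e-03, -9.99998293e-01]]), 'wrist_force': array([-0.20732284, -0.03948274, -0.03641872]), 'torque': array([-0.01277815,  0.01642667,  0.07332099]), 'opening': 0.08558168721926596}
scene {'intrinsics': array([[370.55327746,   0.        , 252.29231607],
       [  0.        , 370.55327746, 196.71342752],
       [  0.        ,   0.        ,   1.        ]]), 'extrinsics': array([[ 0.73699158,  0.67585085, -0.00830845, -0.39268902],
       [-0.54378517,  0.60018956,  0.5865749
[... 400 characters left out ...]
.99772025, -0.00444257,  0.06733916, -0.53061207],
       [-0.06739633, -0.01430264,  0.99762376, -1.11127406],
       [ 0.        ,  0.        ,  0.        ,  1.        ]])}
{'intrinsics': array([[316.81455975,   0.        , 258.8125072 ],
       [  0.        , 316.81455975, 190.67883004],
       [  0.        ,   0.        ,   1.        ]]), 'T_tool_cam': array([[-8.52671966e-04,  9.58942712e-01,  2.83598568e-01,
         7.18998452e-02],
       [ 9.99998932e-01,  1.15425812e-03, -8.96324539e-04,
         4.43818599e-04],
       [-1.18686983e-03,  2.83597501e-01, -9.58942672e-01,
        -1.62930770e-01],
       [ 0.00000000e+00,  0.00000000e+00,  0.00000000e+00,
         1.00000000e+00]])}
```

View pics/scene0.png

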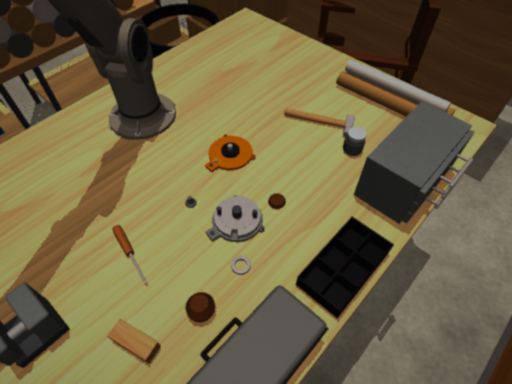

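View pics/top0.png

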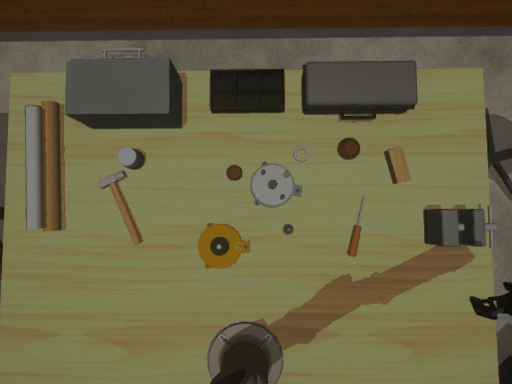

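The scene view shows the grey swivel at about (237,218) and the orange look-alike at (231,152). In the top view the swivel is at about (272,185). I'll enlarge both.

```bash
python3 - <<'E'
from h import *
t=np.load('pics/top0.npz')['p'];s=np.load('pics/scene0.npz')['p']
a=cv2.resize(t[155:215,240:310],None,fx=8,fy=8,interpolation=cv2.INTER_CUBIC)
save('topz.png',a)
b=cv2.resize(s[185:255,195:280],None,fx=8,fy=8,interpolation=cv2.INTER_CUBIC); save('scz.png',b)
def ray(n,u,v,z):
    c=manip.get_calibration(n);K=c['intrinsics'];E=c['extrinsics'];R=E[:3,:3];T=E[:3,3]
    d=np.array([(u-K[0,2])/K[0,0],-(v-K[1,2])/K[1,1],-1]);o=-R.T@T;w=R.T@d
    return o+w*(z-o[2])/w[2]
for u,v,z in [(272.5,185,.03),(297,190,.012),(288,229,.03),(234,172,.02),(301,154,.01)]: print(ray('top',u,v,z))
print(ray('scene',237,218,.03))
E
```

```text
[ 0.5527833  -0.09142173  0.03      ]
[ 0.53765064 -0.17180332  0.012     ]
[ 0.41202919 -0.13967851  0.03      ]
[0.59671258 0.03300564 0.02      ]
[ 0.65630297 -0.18657311  0.01      ]
[ 0.56442345 -0.09712572  0.03      ]
```

View pics/topz.png

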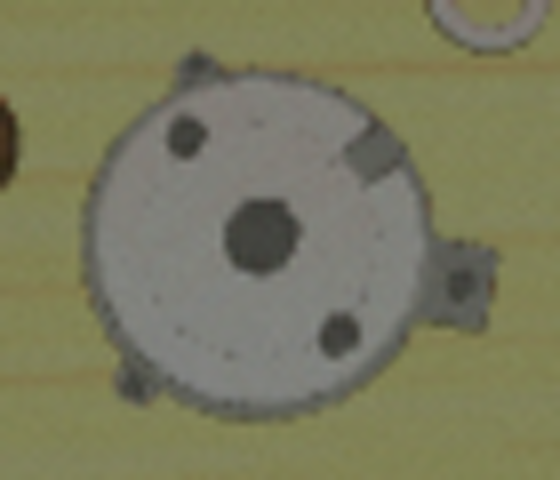

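View pics/scz.png

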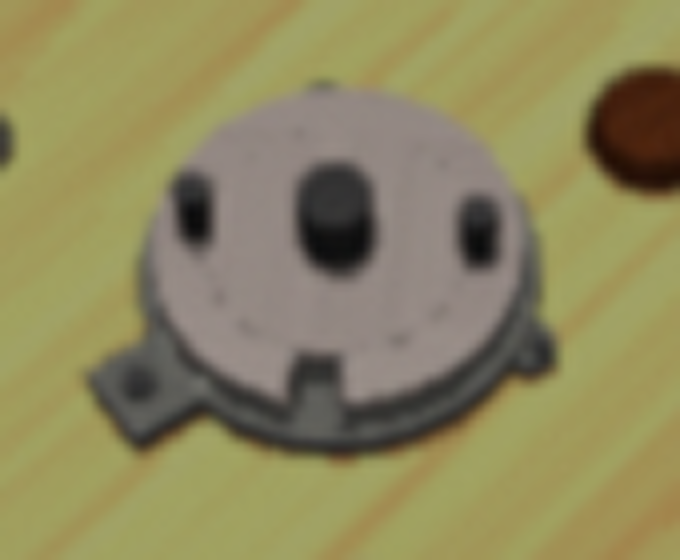

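Emit:
drive_tool(rows=[[0, 0.02, 0.04, 0.02, 0], [0, 0.04, 0.08, 0.03, 0], [0, 0.06, 0.12, 0.03, 0], [0, 0.08, 0.16, 0.03, 0], [0, 0.1, 0.2, 0.03, 0], [0, 0.12, 0.24, 0.03, 0], [0, 0.14, 0.28, 0.03, 0], [0, 0.16, 0.32, 0.03, 0]], newtons=60)

```text
clock: 0.9
position: [0.4211, -0.3007, 0.2396]
tcp_rot: [[0.922, 0.386, -0.0], [0.386, -0.922, 0.0], [-0.0, -0.0, -1.0]]
wrist_force: [1.3, 0.1, -0.4]
opening: -0.0002
```

Emit:
drive_tool(rows=[[0, 0.02, 0.04, 0, 0], [0, 0.04, 0.08, 0, 0], [0, 0.06, 0.12, 0, 0], [0, 0.075, 0.16, 0, 0], [0, 0.085, 0.19, 0, 0], [0, 0.085, 0.19, 0, 0], [0, 0.085, 0.19, 0, 0], [0, 0.085, 0.19, 0, 0]])

```text
clock: 1.7
position: [0.5053, -0.114, 0.2395]
tcp_rot: [[0.923, 0.385, -0.001], [0.385, -0.923, -0.001], [-0.001, 0.0, -1.0]]
wrist_force: [-0.6, -0.3, 0.1]
opening: -0.0
```

```bash
cat >> h.py <<'E'
def wcam():
    s=manip.observe(); p,d=manip.camera('wrist')
    c=manip.get_calibration('wrist')
    T=np.eye(4);T[:3,:3]=s['tcp_rot'];T[:3,3]=s['position']
    return p,d,c['intrinsics'],T@c['T_tool_cam'],s
def wray(K,M,u,v,z):
    d=M[:3,:3]@np.array([(u-K[0,2])/K[0,0],-(v-K[1,2])/K[1,1],-1]);o=M[:3,3]
    return o+d*(z-o[2])/d[2]
E
python3 - <<'E'
from h import *
p,d,K,M,s=wcam(); save('w1.png',p); np.savez('pics/w1.npz',p=p,d=d,K=K,M=M)
print(s)
E
```

```text
{'clock': 1.7, 'joints': array([ 19.98556198,  11.82303728, -16.3427697 , 107.47813724,
         3.80871773,  61.25909359, -65.23858315]), 'qvel': array([ 0.56724808, -0.20591283,  0.34654603, -0.01651354, -0.16591934,
       -0.07910381, -0.18079003]), 'joint_efforts': array([-9.04091969e-01, -4.10681498e+01, -1.80007160e+00, -2.75654089e+01,
       -4.57470759e-02, -1.04267916e-02,  5.64000366e-04]), 'position': array([ 0.50529869, -0.11397362,  0.23953219]), 'tcp_rot': array([[ 9.23036824e-01,  3.84710844e-01, -7.67271554e-04],
       [ 3.84710520e-01, -9.23037120e-01, -5.38960107e-04],
       [-9.15563924e-04,  2.02302587e-04, -9.99999560e-01]]), 'wrist_force': array([-0.60106   , -0.30539183,  0.08049234]), 'torque': array([ 0.03565094, -0.01817984, -0.02996982]), 'opening': -4.559568499111201e-05}
```

View pics/w1.png

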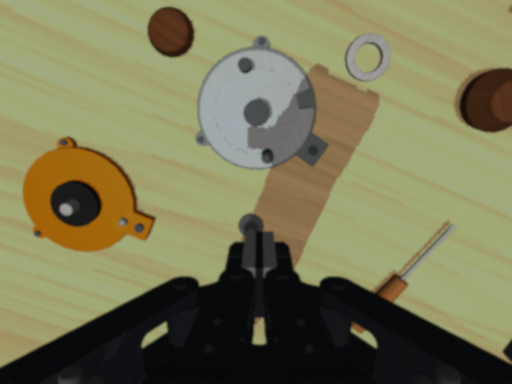

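The wrist view shows the plate at (257,110), studs at (245,65) and (267,155), the notch at (307,98) and the ear at (312,150). I'll zoom for accuracy.

```bash
python3 - <<'E'
from h import *
f=np.load('pics/w1.npz');p=f['p']
a=cv2.resize(p[30:180,185:340],None,fx=5,fy=4,interpolation=cv2.INTER_CUBIC)
a=cv2.resize(p[30:180,185:345],None,fx=4,fy=4,interpolation=cv2.INTER_CUBIC)
save('w1z.png',a)
E
```

```text
(no output)
```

View pics/w1z.png

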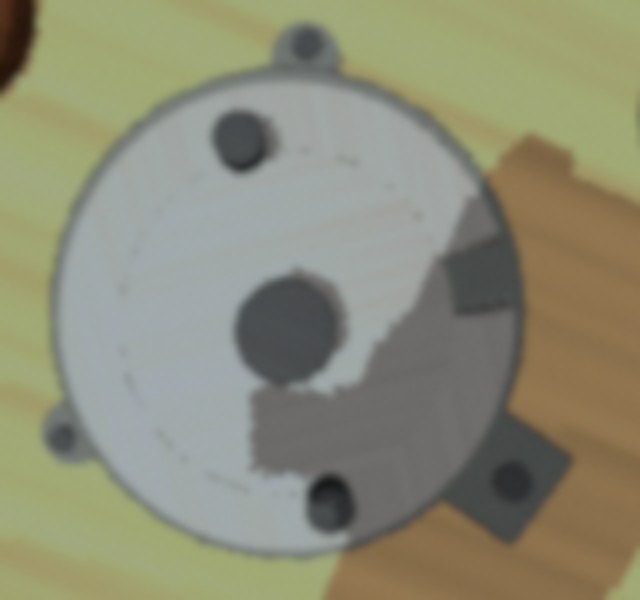

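```bash
python3 - <<'E'
from h import *
f=np.load('pics/w1.npz');K,M=f['K'],f['M']
R=lambda x,y,z:wray(K,M,185+(x+.5)/4-.5,30+(y+.5)/4-.5,z)
hub=R(287,330,.058);a=R(238,138,.055);b=R(331,497,.055)
print('hub',hub,'a',a,'b',b,'mid',(a+b)/2,np.linalg.norm(a-b))
C=(hub+a+b)/3
ang=lambda v:np.degrees(np.arctan2(v[1],v[0]))
print('a->b notch angle',ang(a-b)-90)
e1,e2=R(572,458,.012),R(512,545,.012);h=R(512,482,.012)
print(e1,e2,'w',np.linalg.norm(e1-e2))
for q in((e1+e2)/2,h): print('ear',ang(q-C),np.linalg.norm((q-C)[:2]))
print('perp', ang(e2-e1)-0)
for x,y in((440,258),(457,313),(500,235),(518,300)):
    q=R(x,y,.030);print('notch',ang(q-C),np.linalg.norm((q-C)[:2]))
for x,y in((306,45),(65,435)):
    q=R(x,y,.012);print('lug',ang(q-C),np.linalg.norm((q-C)[:2]))
E
```

```text
hub [ 0.55670687 -0.09070584  0.058     ] a [ 0.59583868 -0.06096312  0.055     ] b [ 0.51978951 -0.11910192  0.055     ] mid [ 0.5578141  -0.09003252  0.055     ] 0.09572667045340293
a->b notch angle -52.602463134301296
[ 0.55296354 -0.18693553  0.012     ] [ 0.52115482 -0.18157201  0.012     ] w 0.032257743342392606
ear -102.23668749124812 0.09618202714989604
ear -102.46133251001136 0.08478976523552276
perp 170.42894006375025
notch -45.24204415970695 0.0464566676343958
notch -64.37938578184217 0.048405861433171146
notch -45.7454051969869 0.06414678253667509
notch -62.0693600348755 0.06580656902013923
lug 18.48179665455145 0.07528177338632754
lug 139.19675768635406 0.07629221559913883
```

Emit:
drive_tool(rows=[[0, 0.024, 0.027, 0, 0.083], [0, 0.048, 0.054, 0, 0.166], [0, 0.072, 0.08, 0, 0.25], [0, 0.072, 0.08, -0.04, 0.25], [0, 0.072, 0.08, -0.08, 0.25], [0, 0.072, 0.08, -0.12, 0.25], [0, 0.072, 0.08, -0.15, 0.25], [0, 0.072, 0.08, -0.15, 0.25]])

```text
clock: 2.55
position: [0.5742, -0.0344, 0.0856]
tcp_rot: [[0.799, 0.601, -0.009], [0.601, -0.799, -0.001], [-0.007, -0.005, -1.0]]
wrist_force: [-0.4, -0.8, -0.3]
opening: 0.0002
```

```bash
python3 - <<'E'
from h import *
p,d,K,M,s=wcam(); save('w2.png',p);print(s['position'],s['wrist_force'],s['tcp_rot'][:,0])
p,d=manip.camera('scene');save('s2.png',cv2.resize(p[165:265,180:300],None,fx=5,fy=5,interpolation=cv2.INTER_CUBIC))
E
```

```text
[ 0.57416167 -0.03441367  0.08560665] [-0.37622996 -0.75851364 -0.34218465] [ 0.79924635  0.60096063 -0.00718301]
```

View pics/w2.png

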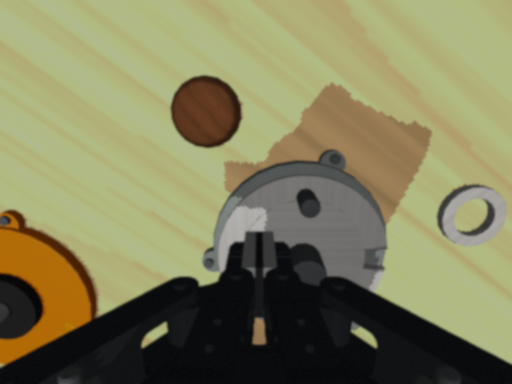

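View pics/s2.png

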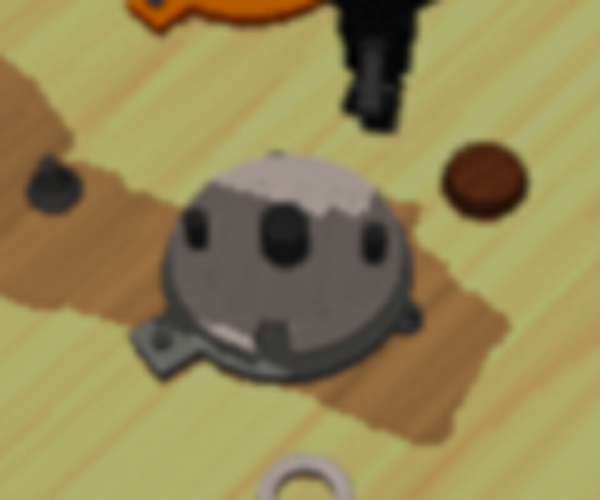

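The finger is beside stud a, on its counter-clockwise side and clear of the castor cup. Lowering next.

Emit:
drive_tool(rows=[[0, 0, 0, -0.015, 0], [0, 0, 0, -0.03, 0], [0, 0, 0, -0.042, 0], [0, 0, 0, -0.042, 0], [0, 0, 0, -0.042, 0], [0, 0, 0, -0.042, 0]])

```text
clock: 3.25
position: [0.5783, -0.0325, 0.0482]
tcp_rot: [[0.798, 0.603, 0.001], [0.603, -0.798, 0.0], [0.001, 0.0, -1.0]]
wrist_force: [-0.1, 0.4, 0.2]
opening: -0.0001
```

Emit:
drive_tool(rows=[[0, 0.002, -0.003, 0, 0], [0, 0.004, -0.005, 0, 0], [0, 0.006, -0.008, 0, 0], [0, 0.006, -0.008, 0, 0], [0, 0.006, -0.008, 0, 0]])

```text
clock: 3.75
position: [0.5839, -0.0407, 0.0478]
tcp_rot: [[0.798, 0.602, 0.0], [0.602, -0.798, 0.0], [0.0, 0.0, -1.0]]
wrist_force: [-0.7, 0.0, -1.2]
opening: 0.0001
```

```bash
python3 - <<'E'
from h import *
p,d,K,M,s=wcam(); save('w3.png',p);print(s['position'],s['wrist_force'],s['tcp_rot'][:,0])
C=np.array([.557,-.090]);q=s['position'][:2]-C
for k in range(1,18):
    a=-np.radians(3*k);c,n=np.cos(a),np.sin(a)
    print(k,np.round(C+np.array([[c,-n],[n,c]])@q-s['position'][:2],4),round(a,3))
E
```

```text
[ 0.58392624 -0.04073039  0.0478233 ] [-0.67113263  0.01065186 -1.15665104] [7.98251541e-01 6.02324227e-01 4.71817543e-05]
1 [ 0.0025 -0.0015] -0.052
2 [ 0.005  -0.0031] -0.105
3 [ 0.0074 -0.0048] -0.157
4 [ 0.0097 -0.0067] -0.209
5 [ 0.0118 -0.0086] -0.262
6 [ 0.0139 -0.0107] -0.314
7 [ 0.0159 -0.0129] -0.367
8 [ 0.0177 -0.0152] -0.419
9 [ 0.0194 -0.0176] -0.471
10 [ 0.021  -0.0201] -0.524
11 [ 0.0225 -0.0226] -0.576
12 [ 0.0238 -0.0252] -0.628
13 [ 0.025  -0.0279] -0.681
14 [ 0.0261 -0.0307] -0.733
15 [ 0.027  -0.0335] -0.785
16 [ 0.0277 -0.0363] -0.838
17 [ 0.0283 -0.0392] -0.89
```

View pics/w3.png

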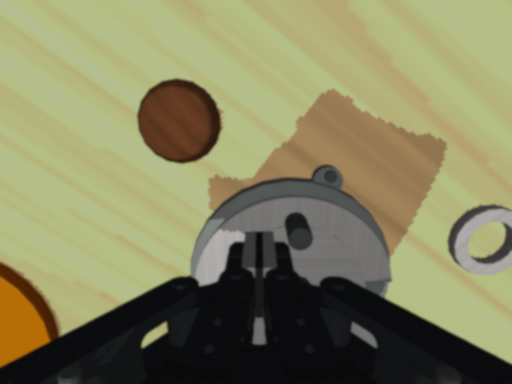

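Emit:
drive_tool(rows=[[0, 0.0025, -0.0015, 0, -0.052], [0, 0.005, -0.0031, 0, -0.105], [0, 0.0074, -0.0048, 0, -0.157], [0, 0.0097, -0.0067, 0, -0.209], [0, 0.0118, -0.0086, 0, -0.262], [0, 0.0139, -0.0107, 0, -0.314], [0, 0.0159, -0.0129, 0, -0.367], [0, 0.0177, -0.0152, 0, -0.419]])

```text
clock: 4.6
position: [0.6016, -0.0556, 0.0478]
tcp_rot: [[0.975, 0.224, -0.0], [0.224, -0.975, 0.0], [-0.0, -0.0, -1.0]]
wrist_force: [-0.3, -0.6, 0.6]
opening: -0.0001
```

```bash
python3 - <<'E'
from h import *
p,d,K,M,s=wcam(); save('w4.png',p);print(s['position'],s['wrist_force'],s['tcp_rot'][:,0])
p,d=manip.camera('top');save('t4.png',cv2.resize(p[155:215,240:310],None,fx=8,fy=8,interpolation=cv2.INTER_CUBIC))
E
```

```text
[ 0.60155807 -0.05555645  0.04776835] [-0.32128446 -0.55497751  0.61437267] [ 9.74569596e-01  2.24085011e-01 -9.93725193e-05]
```

View pics/w4.png

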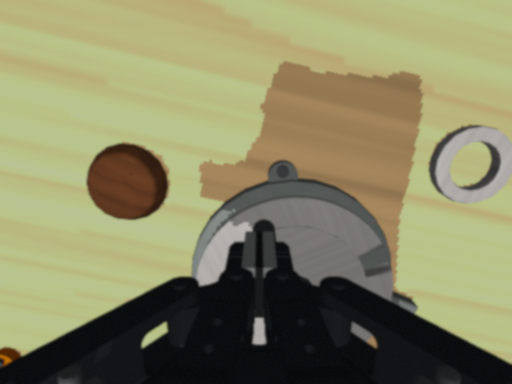

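View pics/t4.png

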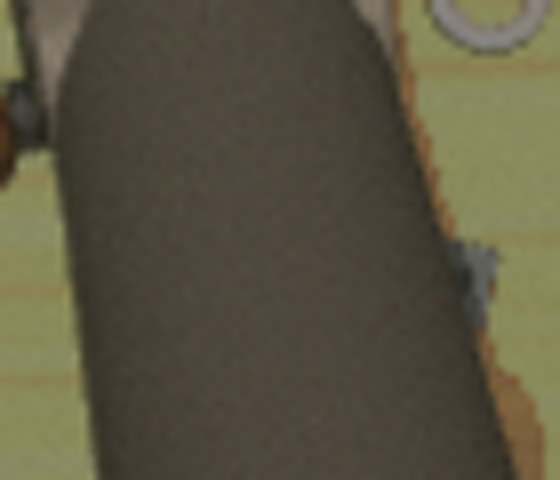

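The stud's foot now shows at (262,228), right behind the fingertip, and the notch is at (375,262). I'll check how far the plate has turned.

```bash
python3 - <<'E'
from h import *
p,d,K,M,s=wcam(); save('w4z.png',cv2.resize(p[140:340,180:430],None,fx=3,fy=3,interpolation=cv2.INTER_CUBIC))
np.savez('pics/w4.npz',p=p,d=d,K=K,M=M)
C=np.array([.557,-.090]);
for n,u,v,z in(('studbase',262,224,.03),('notch',375,262,.03),('earhole',400,300,.012),('lug',283,171,.012)):
    q=wray(K,M,u,v,z)[:2]-C;print(n,np.degrees(np.arctan2(q[1],q[0])),np.linalg.norm(q))
q=s['position'][:2]-C;print('tcp',np.degrees(np.arctan2(q[1],q[0])),np.linalg.norm(q))
E
```

```text
studbase 36.03857734392423 0.05265063854376157
notch -53.6073712307976 0.05612443687205888
earhole -90.12909352280393 0.08250969112845291
lug 18.135891596338766 0.07794316298148467
tcp 37.33758152293241 0.056211993569041524
```

View pics/w4z.png

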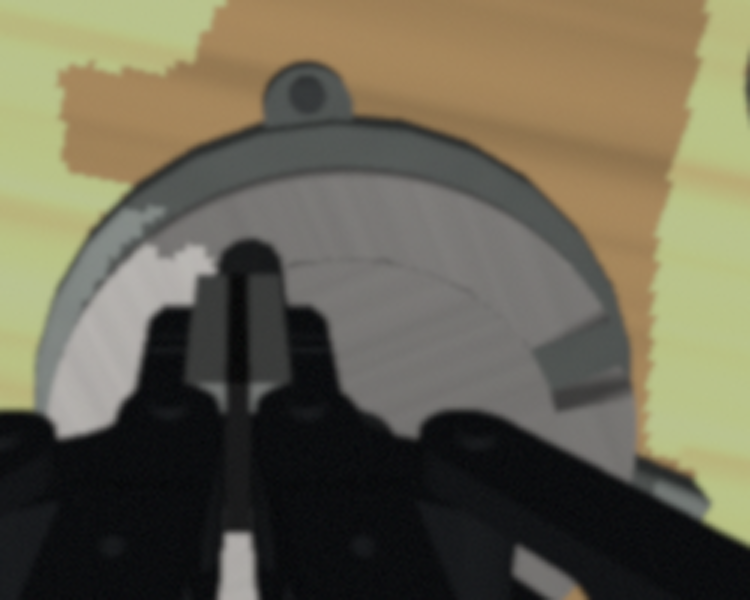

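```bash
python3 - <<'E'
from h import *
f=np.load('pics/w4.npz');d,K,M=f['d'],f['K'],f['M']
def P(u,v):
    Z=d[v,u]; c=np.array([(u-K[0,2])/K[0,0]*Z,-(v-K[1,2])/K[1,1]*Z,-Z,1]);return (M@c)[:3]
for u,v in[(262,222),(262,226),(262,229),(252,235),(272,235),(252,250),(272,250),(255,264),(262,245),(300,215),(340,240),(200,115+140),(283,171),(310,160),(240,245),(285,245)]:
    print(u,v,np.round(P(u,v),4))
f=np.load('pics/w1.npz');d,K,M=f['d'],f['K'],f['M']
print('w1');
for u,v in[(244,64),(257,112),(268,154),(230,100),(312,150),(255,240),(262,240),(270,240)]: print(u,v,np.round(P(u,v),4))
E
```

```text
262 222 [ 0.6026 -0.0583  0.0345]
262 226 [ 0.6028 -0.0582  0.041 ]
262 229 [ 0.6031 -0.058   0.0462]
252 235 [ 0.6122 -0.0508  0.0773]
272 235 [ 0.6141 -0.0598  0.077 ]
252 250 [ 0.612  -0.0511  0.0917]
272 250 [ 0.6139 -0.0592  0.0917]
255 264 [ 0.6125 -0.0524  0.1035]
262 245 [ 0.6129 -0.0552  0.0869]
300 215 [ 0.6099 -0.0806  0.0283]
340 240 [ 0.5997 -0.1092  0.0293]
200 255 [ 0.5589 -0.024   0.0099]
283 171 [ 0.6305 -0.0661  0.0092]
310 160 [ 0.6398 -0.0835 -0.0015]
240 245 [ 0.6069 -0.0464  0.0791]
285 245 [ 0.6114 -0.0665  0.0788]
w1
244 64 [ 0.5959 -0.0608  0.0546]
257 112 [ 0.557  -0.0913  0.0564]
268 154 [ 0.5198 -0.1199  0.054 ]
230 100 [ 0.5563 -0.0584  0.029 ]
312 150 [ 0.5393 -0.1716  0.0152]
255 240 [ 0.5147 -0.1088  0.273 ]
262 240 [ 0.5161 -0.1116  0.2736]
270 240 [ 0.5178 -0.1147  0.2743]
```

The depth puts the fingertip about 26 mm above the stated TCP, which contradicts the text. I'll cross-check with the scene camera.

```bash
python3 - <<'E'
from h import *
p,d=manip.camera('scene');save('s5.png',cv2.resize(p[145:265,170:300],None,fx=5,fy=5,interpolation=cv2.INTER_CUBIC))
s=manip.observe();x,y,z=s['position'];print(x,y,z)
c=manip.get_calibration('scene');K=c['intrinsics'];E=c['extrinsics']
def pr(X):
    q=E[:3,:3]@X+E[:3,3];return (K[0,2]-K[0,0]*q[0]/q[2],K[1,2]+K[1,1]*q[1]/q[2])
for zz in(.03,.04,.05,.06,.07,.08,.1):
    u,v=pr(np.array([x,y,zz]));print(zz,u,v,'crop',(u-170)*5,(v-145)*5)
print('s2:')
for zz in(.07,.08,.09,.1,.11,.12):
    u,v=pr(np.array([.5742,-.0344,zz]));print(zz,'crop',(u-180)*5,(v-165)*5)
E
```

```text
0.6014367664484416 -0.05549513787723761 0.04776812672485755
0.03 256.876776646232 216.20028522030057 crop 434.38388323115987 356.00142610150283
0.04 256.8829486481195 214.23797876304974 crop 434.41474324059755 346.1898938152487
0.05 256.8892187406958 212.2444856672751 crop 434.44609370347905 336.2224283363754
0.06 256.8955892811023 210.2190565109867 crop 434.4779464055114 326.0952825549334
0.07 256.90206270261376 208.1609176665991 crop 434.5103135130688 315.8045883329954
0.08 256.90864151773724 206.06927031570441 crop 434.5432075886862 305.3463515785221
0.1 256.922125794679 201.78212261286603 crop 434.610628973395 283.91061306433016
s2:
0.07 crop 373.52599329298954 164.92813851155333
0.08 crop 373.4705812713544 154.2695647171803
0.09 crop 373.41427771557346 143.43950318061403
0.1 crop 373.3570609350717 132.43378169167983
0.11 crop 373.2989085298924 121.24809158992477
0.12 crop 373.23979736145986 109.87798214045227
```

View pics/s5.png

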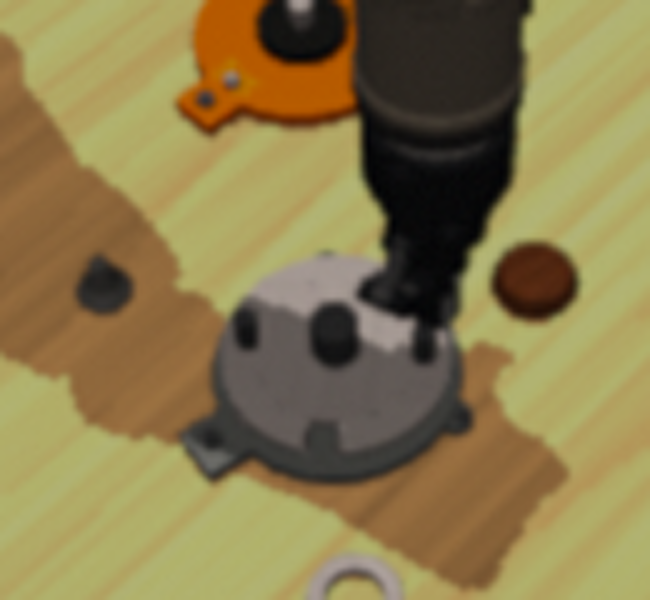

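```bash
python3 - <<'E'
from h import *
for n,tz,us in(('w4',.0478,(248,252,256,268,272)),('w1',.2395,(252,256,266,270))):
    f=np.load(f'pics/{n}.npz');d,K,M=f['d'],f['K'],f['M']
    for u in us:
        o=[]
        for v in range(226,244):
            Z=d[v,u]; c=np.array([(u-K[0,2])/K[0,0]*Z,-(v-K[1,2])/K[1,1]*Z,-Z,1]);o.append(round(float((M@c)[2]-tz)*1000))
        print(n,u,o)
# projected TCP pts in wrist img
c=manip.get_calibration('wrist');T=np.linalg.inv(c['T_tool_cam']);K=c['intrinsics']
for X in([0,0,0.008],[.011,0,.008],[.011,0,-.02],[.011,0,-.03],[.011,0,0]):
    q=T@np.r_[X,1];print(X,K[0,2]-K[0,0]*q[0]/q[2],K[1,2]+K[1,1]*q[1]/q[2])
E
```

```text
w4 248 [-19, -19, -19, -20, -20, 24, 26, 27, 28, 28, 29, 32, 33, 33, 34, 35, 37, 37]
w4 252 [-20, -18, -15, -13, -11, 24, 25, 26, 29, 29, 30, 30, 33, 32, 33, 34, 37, 39]
w4 256 [-9, -8, -7, -6, -4, 23, 24, 27, 28, 30, 31, 31, 32, 32, 35, 34, 36, 38]
w4 268 [-7, -8, -5, -4, -4, 24, 26, 27, 28, 30, 30, 32, 33, 33, 35, 34, 37, 37]
w4 272 [-14, -13, -10, -10, -7, 23, 26, 26, 28, 29, 30, 32, 34, 32, 34, 35, 37, 37]
w1 252 [-217, -214, -213, -210, -208, 25, 25, 27, 29, 29, 31, 31, 33, 33, 34, 35, 36, 38]
w1 256 [-223, -222, -221, -220, -219, 24, 26, 26, 28, 29, 30, 32, 33, 34, 35, 35, 36, 38]
w1 266 [-239, -240, -241, -240, -241, 24, 26, 28, 27, 30, 30, 31, 31, 33, 35, 37, 36, 37]
w1 270 [-238, -241, -239, -240, -241, 24, 25, 28, 29, 29, 30, 31, 32, 33, 35, 35, 35, 38]
[0, 0, 0.008] 257.8038421013508 226.0551828355546
[0.011, 0, 0.008] 257.77014066652066 208.21960709890845
[0.011, 0, -0.02] 257.67208260653786 227.55815422463905
[0.011, 0, -0.03] 257.6282455819595 236.20348501956954
[0.011, 0, 0] 257.7452207488938 213.13419547115262
```

Both the depth and the image edge put the closed fingertip about 23 mm behind the stated TCP. It passed over the stud without touching anything. I'll go back beside the stud and lower by the corrected amount.

Emit:
drive_tool(rows=[[0, -0.006, 0.005, 0, 0.14], [0, -0.012, 0.01, 0, 0.28], [0, -0.0177, 0.0146, 0, 0.419], [0, -0.0177, 0.0146, 0, 0.419], [0, -0.0177, 0.0146, -0.008, 0.419], [0, -0.0177, 0.0146, -0.016, 0.419], [0, -0.0177, 0.0146, -0.02, 0.419], [0, -0.0177, 0.0146, -0.02, 0.419]])

```text
clock: 5.6
position: [0.5832, -0.0413, 0.0267]
tcp_rot: [[0.799, 0.602, -0.002], [0.602, -0.799, -0.0], [-0.002, -0.001, -1.0]]
wrist_force: [-0.6, -0.5, -0.5]
opening: 0.0003
```

Emit:
drive_tool(rows=[[0, 0, 0, -0.003, 0], [0, 0, 0, -0.006, 0], [0, 0, 0, -0.009, 0], [0, 0, 0, -0.009, 0], [0, 0, 0, -0.009, 0]])

```text
clock: 6.1
position: [0.5839, -0.0412, 0.0188]
tcp_rot: [[0.798, 0.603, -0.0], [0.603, -0.798, 0.0], [-0.0, -0.0, -1.0]]
wrist_force: [0.0, 0.1, 0.1]
opening: -0.0003
```

```bash
python3 - <<'E'
from h import *
p,d,K,M,s=wcam(); save('w6.png',cv2.resize(p[140:340,180:430],None,fx=3,fy=3,interpolation=cv2.INTER_CUBIC));print(s['position'],s['wrist_force'])
for u in(250,256,268):
    o=[]
    for v in range(226,240):
        Z=d[v,u]; c=np.array([(u-K[0,2])/K[0,0]*Z,-(v-K[1,2])/K[1,1]*Z,-Z,1]);o.append(round(float((M@c)[2])*1000))
    print(u,o)
E
```

```text
[ 0.5838762  -0.041153    0.01877869] [0.02612881 0.13494072 0.12830827]
250 [27, 28, 28, 28, 182, 42, 44, 45, 48, 49, 50, 49, 51, 52]
256 [29, 28, 28, 28, 28, 43, 44, 45, 46, 47, 49, 50, 52, 52]
268 [27, 27, 29, 28, 29, 44, 44, 46, 47, 47, 49, 50, 50, 53]
```

View pics/w6.png

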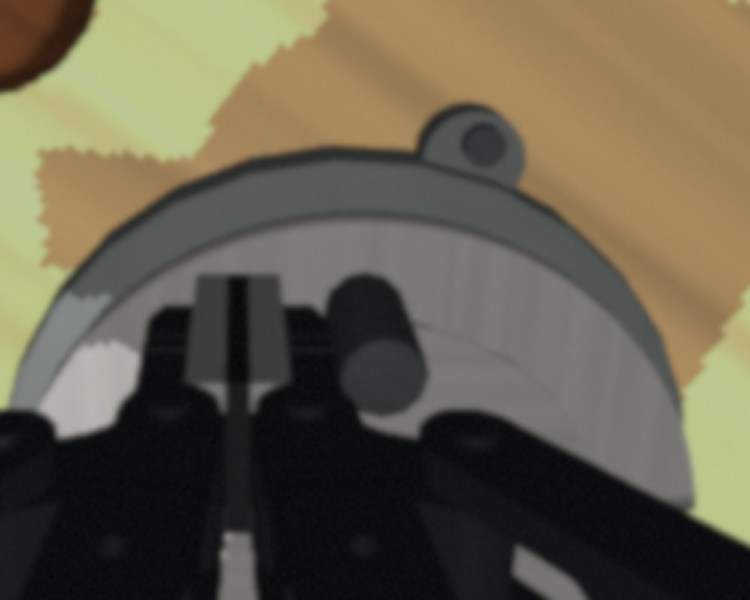

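The finger is beside the stud with its tip at about 42 mm, over the plate at 30 mm. Now I'll push along the arc.

Emit:
drive_tool(rows=[[0, 0.0025, -0.0015, 0, -0.052], [0, 0.005, -0.0031, 0, -0.105], [0, 0.0074, -0.0048, 0, -0.157], [0, 0.0097, -0.0067, 0, -0.209], [0, 0.0118, -0.0086, 0, -0.262], [0, 0.0139, -0.0107, 0, -0.314], [0, 0.0159, -0.0129, 0, -0.367], [0, 0.0177, -0.0152, 0, -0.419]])

```text
clock: 6.95
position: [0.6014, -0.0561, 0.0189]
tcp_rot: [[0.975, 0.224, -0.0], [0.224, -0.975, 0.0], [-0.0, -0.0, -1.0]]
wrist_force: [-1.6, 1.1, -0.6]
opening: 0.0002
```

```bash
python3 - <<'E'
from h import *
p,d,K,M,s=wcam(); save('w7.png',cv2.resize(p[140:340,180:430],None,fx=3,fy=3,interpolation=cv2.INTER_CUBIC));print(s['position'],s['wrist_force'])
E
```

```text
[ 0.60139532 -0.05608567  0.01888112] [-1.61814843  1.06307266 -0.5541198 ]
```

View pics/w7.png

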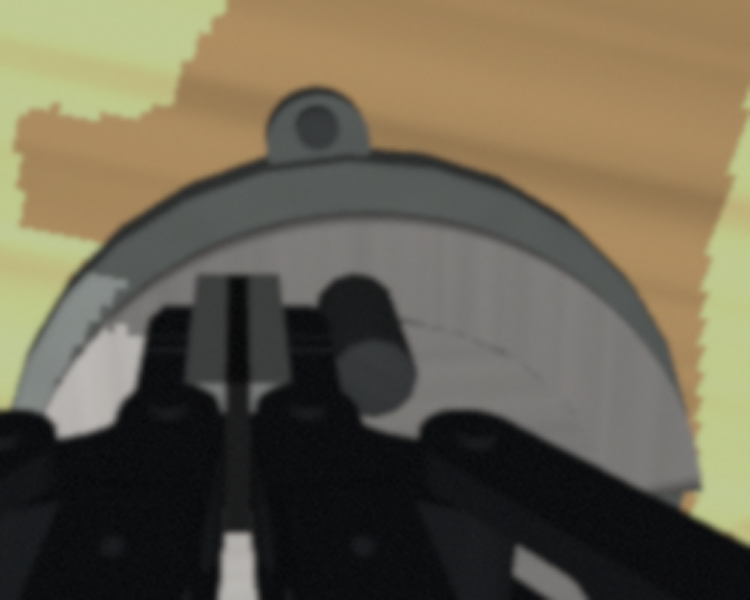

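The stud is in contact, at zoom (376,378), and the plate is following. Now its angle.

```bash
cat > st.py <<'E'
from h import *
import sys
x,y=map(float,sys.argv[1:3])
s=manip.observe();c=manip.get_calibration('wrist');T=np.eye(4);T[:3,:3]=s['tcp_rot'];T[:3,3]=s['position'];M=T@c['T_tool_cam']
q=wray(c['intrinsics'],M,180+(x+.5)/3-.5,140+(y+.5)/3-.5,.055)[:2]-np.array([.557,-.0902])
yaw=np.degrees(np.arctan2(s['tcp_rot'][1,0],s['tcp_rot'][0,0]))
a=np.degrees(np.arctan2(q[1],q[0]));print('stud',a,np.linalg.norm(q),'yaw',yaw,'a-yaw',a-yaw,'notch',a-90)
E
python3 st.py 376 378
```

```text
stud 14.654250585660312 0.050437205816932576 yaw 12.775818832509822 a-yaw 1.8784317531504904 notch -75.34574941433969
```

Emit:
drive_tool(rows=[[0, 0.0017, -0.0024, 0, -0.052], [0, 0.0033, -0.0049, 0, -0.105], [0, 0.0048, -0.0074, 0, -0.157], [0, 0.0061, -0.01, 0, -0.209], [0, 0.0073, -0.0127, 0, -0.262], [0, 0.0084, -0.0155, 0, -0.314], [0, 0.0093, -0.0183, 0, -0.367], [0, 0.0098, -0.0202, 0, -0.401]])

```text
clock: 7.8
position: [0.6113, -0.0763, 0.0189]
tcp_rot: [[0.985, -0.173, -0.0], [-0.173, -0.985, 0.0], [-0.0, -0.0, -1.0]]
wrist_force: [0.0, 1.3, -0.7]
opening: -0.0004
```

```bash
python3 - <<'E'
from h import *
p,d,K,M,s=wcam(); save('w8.png',cv2.resize(p[140:340,180:430],None,fx=3,fy=3,interpolation=cv2.INTER_CUBIC));print(s['position'],s['wrist_force'])
p,d=manip.camera('scene');save('s8.png',cv2.resize(p[165:265,180:300],None,fx=6,fy=6,interpolation=cv2.INTER_CUBIC))
E
```

```text
[ 0.611339   -0.07632707  0.01886863] [ 0.02991638  1.34255724 -0.70839612]
```

View pics/w8.png

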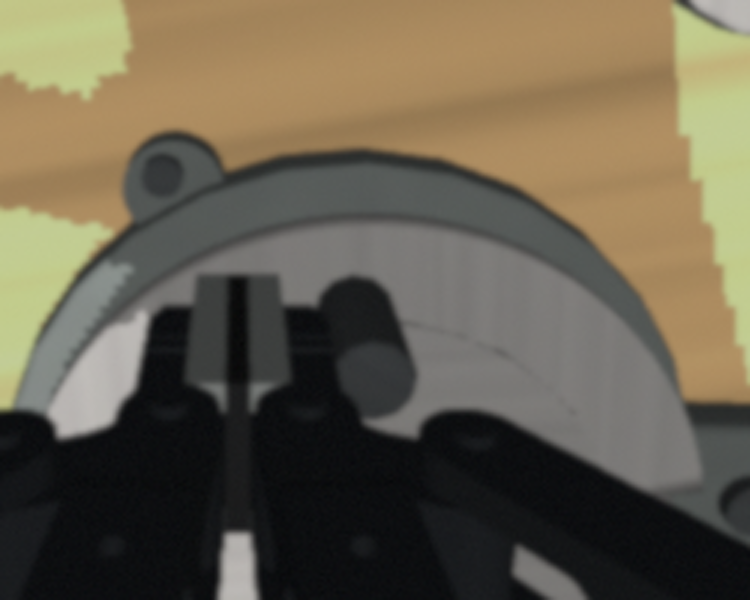

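View pics/s8.png

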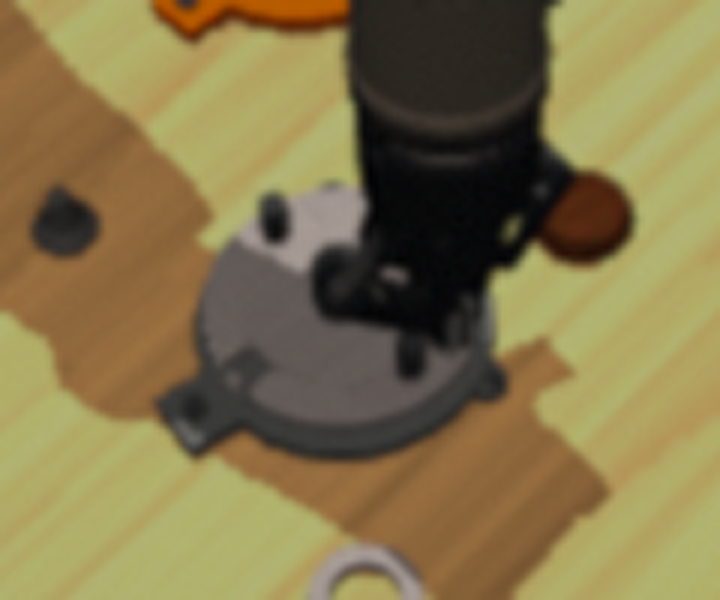

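Notch is at about -98°, and the ear at about -101.5°. I'll push 2.5° more, back off, and look from above.

Emit:
drive_tool(rows=[[0, 0.0003, -0.0012, 0, -0.022], [0, 0.0006, -0.0024, 0, -0.044], [0, 0.0006, -0.0024, 0, -0.044], [0, 0.0006, -0.0024, 0, -0.044], [0, 0.002, 0.005, 0, -0.044], [0, 0.002, 0.012, 0.01, -0.044], [0, 0.002, 0.012, 0.05, -0.044], [0, 0.002, 0.012, 0.09, -0.044]])

```text
clock: 8.7
position: [0.6128, -0.0632, 0.1097]
tcp_rot: [[0.977, -0.214, -0.002], [-0.214, -0.977, 0.0], [-0.002, -0.0, -1.0]]
wrist_force: [1.1, 0.1, -0.1]
opening: -0.0001
```

Emit:
drive_tool(rows=[[0, -0.02, 0, 0.03, 0], [0, -0.05, 0, 0.06, 0], [0, -0.08, -0.007, 0.09, 0], [0, -0.11, -0.015, 0.1, 0], [0, -0.11, -0.015, 0.1, 0], [0, -0.11, -0.015, 0.1, 0], [0, -0.11, -0.015, 0.1, 0]])

```text
clock: 9.4
position: [0.5041, -0.0788, 0.2088]
tcp_rot: [[0.977, -0.214, 0.0], [-0.214, -0.977, 0.0], [0.0, -0.0, -1.0]]
wrist_force: [0.0, 0.1, -0.1]
opening: -0.0001
```

```bash
python3 - <<'E'
from h import *
p,d,K,M,s=wcam(); save('w9.png',p);print(s['position'],s['wrist_force']); np.savez('pics/w9.npz',p=p,d=d,K=K,M=M)
save('w9z.png',cv2.resize(p[20:180,170:350],None,fx=4,fy=4,interpolation=cv2.INTER_CUBIC))
E
```

```text
[ 0.50409174 -0.0787954   0.20880403] [ 0.04503835  0.1085776  -0.14368175]
```

View pics/w9z.png

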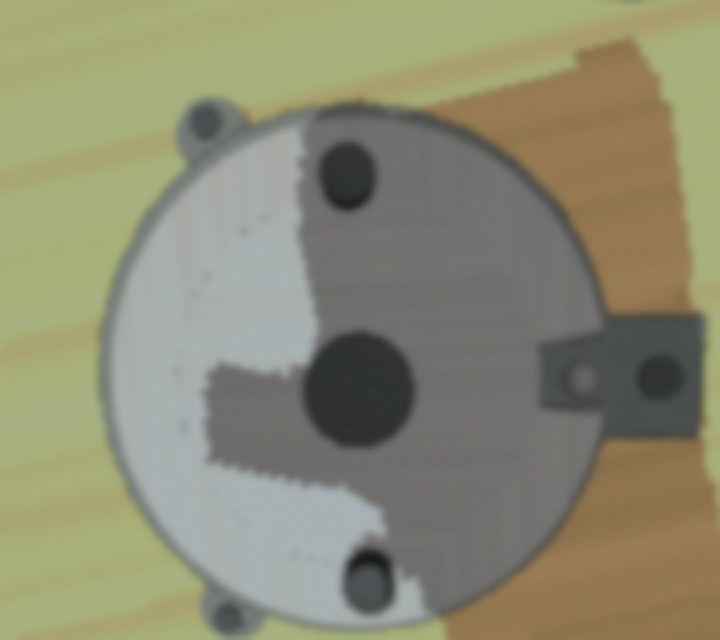

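The pin shows in the notch at zoom (582,378), with notch edges at about 337 and 411. Computing the offset with parallax.

```bash
python3 - <<'E'
from h import *
f=np.load('pics/w9.npz');K,M=f['K'],f['M']
R=lambda x,y,z:wray(K,M,170+(x+.5)/4-.5,20+(y+.5)/4-.5,z)
ang=lambda v:np.degrees(np.arctan2(v[1],v[0]))
hub=R(359,389,.058);a=R(348,176,.055);b=R(369,584,.055);print(hub,a,b,(a+b)/2)
C=(hub+a+b)/3;print(C)
print('notch by studs',ang(a-b)-90)
for n,x,y,z in(('pin',582,378,.020),('hole',661,377,.012),('earc1',702,315,.012),('earc2',700,438,.012),('n1',545,343,.03),('n2',545,408,.03),('n3',600,333,.03),('n4',602,412,.03)):
    q=R(x,y,z)-C;print(n,ang(q),np.linalg.norm(q[:2]))
E
```

```text
[ 0.55660279 -0.09168359  0.058     ] [ 0.60427908 -0.09955558  0.055     ] [ 0.50857662 -0.08373737  0.055     ] [ 0.55642785 -0.09164647  0.055     ]
[ 0.55648616 -0.09165885  0.056     ]
notch by studs -99.3852960583219
pin -101.64306918585152 0.06038808976666128
hole -101.94893880360051 0.08360477970313757
earc1 -92.05506312988355 0.09522846022534436
earc2 -111.87988921735389 0.09696935450408815
n1 -90.56827667596428 0.04960772082868989
n2 -109.826404482737 0.04965633916343007
n3 -90.98194856596922 0.06402024464826178
n4 -109.01603008188157 0.06479349591117992
```

The notch is about 2° short of the pin, so I'll nudge 2° more.

Emit:
drive_tool(rows=[[0, 0.03, 0.008, 0, -0.035], [0, 0.07, 0.0156, -0.03, -0.035], [0, 0.109, 0.0156, -0.06, -0.035], [0, 0.109, 0.0156, -0.1, -0.035], [0, 0.109, 0.0156, -0.13, -0.035], [0, 0.109, 0.0156, -0.15, -0.035], [0, 0.109, 0.0156, -0.15, -0.035], [0, 0.109, 0.0156, -0.15, -0.035]])

```text
clock: 10.25
position: [0.6127, -0.0635, 0.0584]
tcp_rot: [[0.968, -0.249, -0.001], [-0.249, -0.968, 0.0], [-0.001, 0.0, -1.0]]
wrist_force: [-0.4, 0.6, 0.4]
opening: 0.0001
```

Emit:
drive_tool(rows=[[0, 0, 0, -0.015, 0], [0, 0, 0, -0.03, 0], [0, 0, 0, -0.04, 0], [0, 0, 0, -0.04, 0], [0, 0, 0, -0.04, 0], [0, 0, 0, -0.04, 0]])

```text
clock: 10.85
position: [0.6129, -0.064, 0.0193]
tcp_rot: [[0.968, -0.25, 0.001], [-0.25, -0.968, -0.0], [0.001, -0.0, -1.0]]
wrist_force: [0.1, -0.1, -0.0]
opening: -0.0001
```

Emit:
drive_tool(rows=[[0, -0.0005, -0.006, 0, 0], [0, -0.0005, -0.011, 0, 0], [0, -0.0005, -0.014, 0, 0], [0, -0.0005, -0.0155, 0, 0], [0, -0.0005, -0.0167, 0, 0], [0, -0.0005, -0.0167, 0, 0], [0, -0.0005, -0.0167, 0, 0]])

```text
clock: 11.55
position: [0.6119, -0.0806, 0.0188]
tcp_rot: [[0.968, -0.249, 0.0], [-0.249, -0.968, -0.0], [0.0, -0.0, -1.0]]
wrist_force: [0.3, 0.8, -0.9]
opening: -0.0001
```

Emit:
drive_tool(rows=[[0, 0, 0.007, 0, 0], [0, 0, 0.014, 0.01, 0], [0, 0, 0.014, 0.05, 0], [0, 0, 0.014, 0.09, 0], [0, -0.03, 0.01, 0.13, 0], [0, -0.06, 0.008, 0.16, 0], [0, -0.09, 0.004, 0.19, 0], [0, -0.108, 0.002, 0.19, 0]])

```text
clock: 12.35
position: [0.5045, -0.0784, 0.2136]
tcp_rot: [[0.968, -0.249, 0.007], [-0.249, -0.968, -0.001], [0.007, -0.001, -1.0]]
wrist_force: [1.0, 0.3, -0.4]
opening: -0.0001
```

Emit:
drive_tool(rows=[[0, 0, 0, 0, 0], [0, 0, 0, 0, 0], [0, 0, 0, 0, 0]])

```text
clock: 12.65
position: [0.5046, -0.078, 0.2086]
tcp_rot: [[0.969, -0.249, -0.0], [-0.249, -0.969, 0.0], [-0.0, -0.0, -1.0]]
wrist_force: [0.2, -0.3, -0.0]
opening: -0.0004
```

```bash
python3 - <<'E'
from h import *
p,d,K,M,s=wcam(); print(s['position'],s['wrist_force']); np.savez('pics/w10.npz',p=p,d=d,K=K,M=M)
save('w10z.png',cv2.resize(p[20:180,170:350],None,fx=4,fy=4,interpolation=cv2.INTER_CUBIC))
E
```

```text
[ 0.50457374 -0.07798858  0.2085924 ] [ 0.23434582 -0.31893945 -0.02031661]
```

View pics/w10z.png

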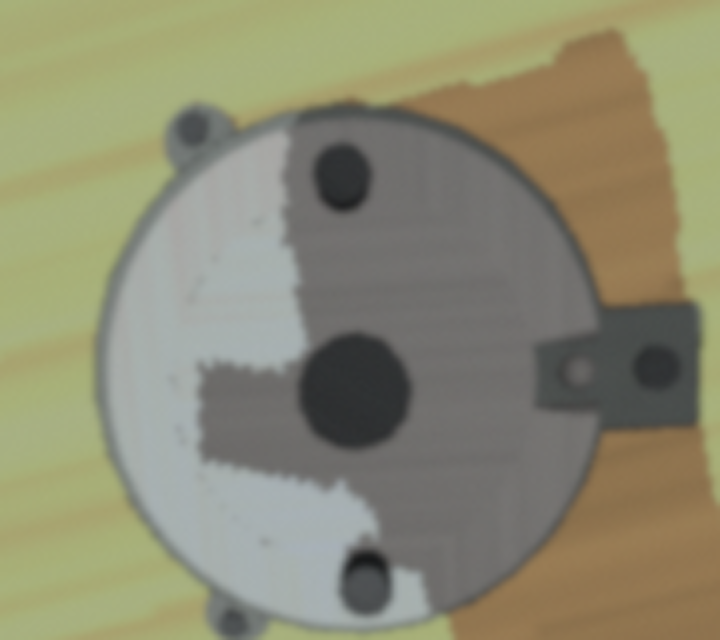

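```bash
python3 - <<'E'
from h import *
f=np.load('pics/w10.npz');K,M=f['K'],f['M']
R=lambda x,y,z:wray(K,M,170+(x+.5)/4-.5,20+(y+.5)/4-.5,z)
ang=lambda v:np.degrees(np.arctan2(v[1],v[0]))
hub=R(355,390,.058);a=R(343,177,.055);b=R(366,583,.055);print(hub,(a+b)/2)
C=(hub+a+b)/3
print('notch by studs',ang(a-b)-90)
for n,x,y,z in(('pin',579,372,.020),('hole',656,368,.012),('earc1',697,304,.012),('earc2',697,428,.012),('n1',538,343,.03),('n2',538,408,.03),('n3',597,333,.03),('n4',598,412,.03)):
    q=R(x,y,z)-C;print(n,ang(q),np.linalg.norm(q[:2]))
E
```

```text
[ 0.55657896 -0.09171565  0.058     ] [ 0.55664884 -0.09173681  0.055     ]
notch by studs -101.14206326169236
pin -102.11541668018135 0.060473465630413184
hole -102.25870884691429 0.08303702213360016
earc1 -92.2706990953516 0.09513767516024518
earc2 -112.25662318602109 0.09641251461509615
n1 -92.30925441721375 0.0487482773852604
n2 -111.90658534893579 0.0487426004200362
n3 -92.97784818795297 0.06417120421595701
n4 -110.98763356849443 0.06465531902534379
```

The notch and pin agree within 1°. Moving over the hub to press.

Emit:
drive_tool(rows=[[0, 0.026, -0.007, 0, 0], [0, 0.052, -0.0137, 0, 0], [0, 0.052, -0.0137, -0.04, 0], [0, 0.052, -0.0137, -0.08, 0], [0, 0.052, -0.0137, -0.12, 0], [0, 0.052, -0.0137, -0.15, 0], [0, 0.052, -0.0137, -0.15, 0], [0, 0.052, -0.0137, -0.15, 0]])

```text
clock: 13.5
position: [0.5562, -0.0921, 0.0585]
tcp_rot: [[0.968, -0.249, -0.001], [-0.249, -0.968, 0.0], [-0.001, 0.0, -1.0]]
wrist_force: [0.7, 1.1, 0.2]
opening: -0.0
```

Emit:
drive_tool(rows=[[0, 0, 0, -0.006, 0], [0, 0, 0, -0.012, 0], [0, 0, 0, -0.015, 0], [0, 0, 0, -0.018, 0], [0, 0, 0, -0.021, 0], [0, 0, 0, -0.021, 0]])

```text
clock: 14.1
position: [0.5556, -0.0923, 0.0375]
tcp_rot: [[0.968, -0.25, -0.001], [-0.25, -0.968, 0.0], [-0.001, 0.0, -1.0]]
wrist_force: [0.2, -0.2, -0.3]
opening: 0.0001
```

Emit:
drive_tool(rows=[[0, 0.001, 0.0005, -0.001, 0], [0, 0.001, 0.0005, -0.002, 0], [0, 0.001, 0.0005, -0.003, 0], [0, 0.001, 0.0005, -0.004, 0], [0, 0.001, 0.0005, -0.004, 0], [0, 0.001, 0.0005, -0.004, 0]])

```text
clock: 14.7
position: [0.5572, -0.0918, 0.0342]
tcp_rot: [[0.968, -0.249, 0.001], [-0.249, -0.968, 0.0], [0.001, -0.0, -1.0]]
wrist_force: [-0.9, 0.1, 4.8]
opening: -0.0006
```

Emit:
drive_tool(rows=[[0, 0, 0, -0.001, 0], [0, 0, 0, -0.002, 0], [0, 0, 0, -0.003, 0], [0, 0, 0, -0.003, 0], [0, 0, 0, -0.003, 0]])

```text
clock: 15.2
position: [0.5572, -0.0919, 0.031]
tcp_rot: [[0.968, -0.25, 0.001], [-0.25, -0.968, -0.0], [0.001, -0.0, -1.0]]
wrist_force: [-0.9, 0.3, 4.3]
opening: 0.0001
```

Contact came at TCP z≈0.0345, and the hub has now sunk more than 2 mm at about 4.5 N. The notch has taken the pin, so I'll carry on.

Emit:
drive_tool(rows=[[0, 0, 0, -0.001, 0], [0, 0, 0, -0.002, 0], [0, 0, 0, -0.003, 0], [0, 0, 0, -0.004, 0], [0, 0, 0, -0.005, 0], [0, 0, 0, -0.005, 0]])

```text
clock: 15.8
position: [0.5572, -0.0918, 0.0266]
tcp_rot: [[0.968, -0.25, 0.001], [-0.25, -0.968, -0.0], [0.001, -0.0, -1.0]]
wrist_force: [-2.4, 0.3, 10.5]
opening: 0.0003
```

Emit:
drive_tool(rows=[[0, 0, 0, -0.001, 0], [0, 0, 0, -0.002, 0], [0, 0, 0, -0.002, 0], [0, 0, 0, -0.002, 0]])

```text
clock: 16.2
position: [0.5572, -0.0919, 0.0265]
tcp_rot: [[0.968, -0.25, 0.001], [-0.25, -0.968, -0.0], [0.001, 0.0, -1.0]]
wrist_force: [-10.3, 1.4, 30.1]
opening: -0.0001
```

It stopped hard at 0.0265 m with 30 N. I need to check whether that is home, so I'll ease off and look.

Emit:
drive_tool(rows=[[0, 0, 0, 0.004, 0], [0, 0, 0, 0.02, 0], [0, 0, 0, 0.06, 0], [0, 0, 0, 0.1, 0], [0, -0.025, 0.007, 0.14, 0], [0, -0.053, 0.014, 0.182, 0], [0, -0.053, 0.014, 0.182, 0], [0, -0.053, 0.014, 0.182, 0]])

```text
clock: 17.0
position: [0.504, -0.0779, 0.2066]
tcp_rot: [[0.968, -0.249, 0.002], [-0.249, -0.968, -0.0], [0.002, -0.0, -1.0]]
wrist_force: [-0.3, 0.2, -0.7]
opening: 0.0001
```

Emit:
drive_tool(rows=[[0, 0, 0, 0, 0], [0, 0, 0, 0, 0]])

```text
clock: 17.2
position: [0.5034, -0.078, 0.2041]
tcp_rot: [[0.968, -0.25, -0.003], [-0.25, -0.968, 0.0], [-0.003, 0.001, -1.0]]
wrist_force: [-0.5, -0.5, 0.4]
opening: 0.0002
```

```bash
python3 - <<'E'
from h import *
p,d,K,M,s=wcam(); print(s['position'],s['wrist_force']); np.savez('pics/w11.npz',p=p,d=d,K=K,M=M)
save('w11z.png',cv2.resize(p[20:180,170:350],None,fx=4,fy=4,interpolation=cv2.INTER_CUBIC))
q,_=manip.camera('scene');save('s11.png',cv2.resize(q[185:255,195:280],None,fx=8,fy=8,interpolation=cv2.INTER_CUBIC))
f=np.load('pics/w10.npz')
for nm,(d,M) in {'before':(f['d'],f['M']),'after':(d,M)}.items():
    v,u=np.mgrid[0:384,0:512]
    P=np.stack([(u-K[0,2])/K[0,0]*d,-(v-K[1,2])/K[1,1]*d,-d,np.ones_like(d)],-1)@M.T
    X=P[...,:3];r=np.hypot(X[...,0]-.5566,X[...,1]+.0917);th=np.degrees(np.arctan2(X[...,1]+.0917,X[...,0]-.5566))
    ok=(d>0)&(v<200)
    print(nm,'hub',np.median(X[...,2][ok&(r<.010)]))
    for t in range(-180,180,30):
        m=ok&(r>.022)&(r<.060)&(abs(th-t-15)<15)&(X[...,2]<.037);print(t+15,round(float(np.median(X[...,2][m]))*1000,1),end=' ; ')
    m=ok&(r>.069)&(r<.0715);print('base',np.median(X[...,2][m]))
    m=ok&(r>.073)&(r<.094)&(abs(th+102)<8);print('ear',np.median(X[...,2][m]))
    m=ok&(r>.11)&(r<.13);print('bench',np.median(X[...,2][m]))
E
```

```text
[ 0.503404   -0.0779542   0.20410384] [-0.53151469 -0.51133699  0.40856731]
before hub 0.05672471809323934
-165 28.7 ; -135 28.7 ; -105 28.6 ; -75 28.7 ; -45 28.6 ; -15 28.7 ; 15 28.6 ; 45 28.5 ; 75 28.6 ; 105 28.6 ; 135 28.7 ; 165 28.9 ; base 0.010575481985777124
ear 0.011230585448827324
bench -0.0010582071903345591
after hub 0.04683152234658933
-165 18.7 ; -135 18.7 ; -105 18.5 ; -75 18.6 ; -45 18.6 ; -15 18.7 ; 15 18.6 ; 45 18.5 ; 75 18.5 ; 105 18.7 ; 135 18.7 ; 165 18.9 ; base 0.010526456705262172
ear 0.011290506922358667
bench -0.0010642611617045217
```

View pics/w11z.png

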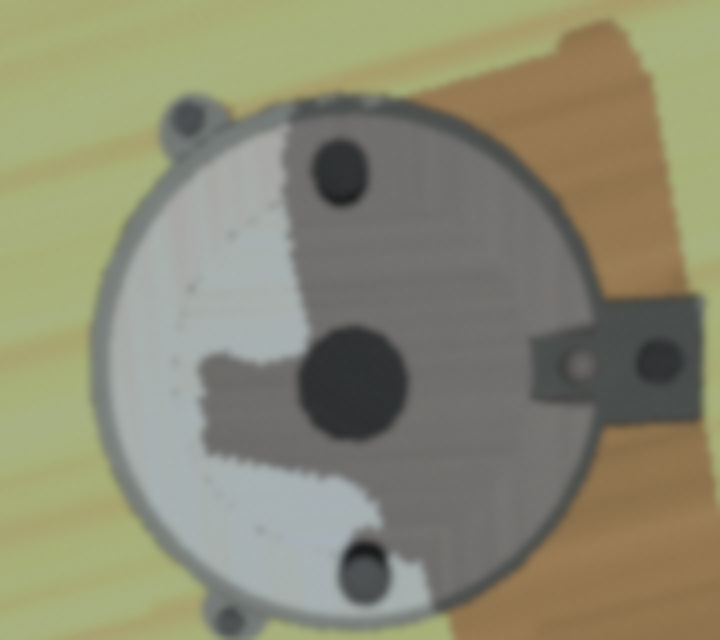

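View pics/s11.png

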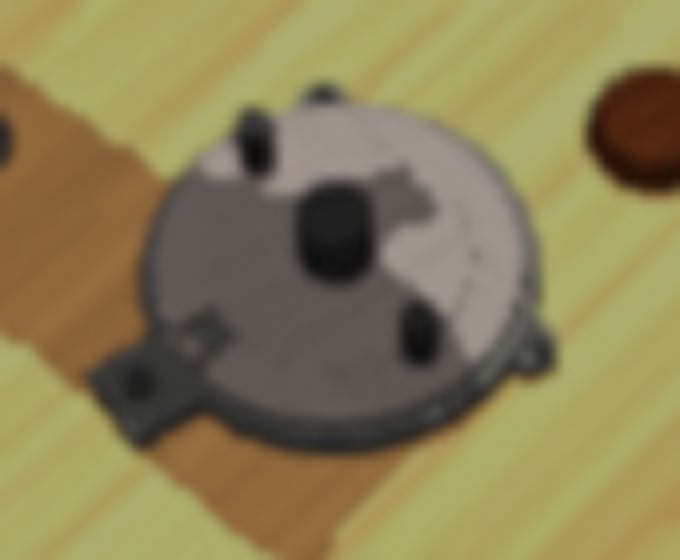

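The plate dropped 10.0 mm and lies level, with the pin standing in the notch. The arm is clear, so I'll hand in.

```bash
python3 - <<'E'
from h import *
print(manip.job_done(), manip.observe()['clock'])
E
```

```text
the job is handed in; nothing more can be done
the job is handed in; nothing more can be done
```

The plate is home on the base with its notch over the pin, and the job is handed in; the last clock reading before that was 17.2 s. I turned it about 49° clockwise by pushing one stud with the closed fingers, then pressed the hub down and raised the arm clear.

- **Home:** Wrist depth before and after pressing shows the plate and hub dropped 9.9–10.0 mm, level all round to within about 0.2 mm. The pin shows in the notch.
- **Alignment:** Before pressing, the notch was within about 1° of the pin (the studs gave -101.1°, the notch edges about -102°, the pin -102.1°).
- **Force:** The highest wrist reading was about 32 N, against the stop at the end of the press.
- **Bystanders:** None was touched on any move, and those in the views I checked were in place. I did not take a final full-scene picture.

**What disagreed:**
- The fingertips measured about 23 mm behind the stated TCP, not 8 mm ahead of it. Because of that, the first push passed over the stud without touching anything, and I corrected the height.
- The first alignment stopped about 2° short of the pin and needed one more nudge.

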